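# Open the water filter's valve with its T-key

## Robot

A 7-joint arm with a two-finger parallel gripper is mounted at the origin on a cart in front of the work surface, level with it; the furniture and walls round the work are solid. World frame = base frame: x ahead of the robot, y to its left, z up, the work surface at z = 0. Lengths are in mm, angles in degrees, forces in N, time in s.
With the tool pointing down it reaches from about 350 to 900 mm from the base axis. Payload 7.2 kg.
Tool frame: the origin (TCP) lies at the very end of the fingers, on their centre line; the grasp point (between the pads) lies 19 mm behind it; z points along the fingers, y is the line along which they close (so a half turn about z gives the same grasp; the last joint's range is limited). The gripper opens to 88 mm and grips with 3 to 60 N. Pads are 20 mm wide; open, the fingers measure 115 mm over their backs; the gripper's body (75 mm by 178 mm) begins 61 mm behind the grasp point.
Start: joints at [-67.277, 23.554, -0.728, 91.456, 0.321, 64.991, -4.71], TCP at [280.162, 558.693, 222.653] pointing down, gripper open.
Joint ranges: [-169.25, 169.25], [-16.82, 113.86], [-84.01, 82.57], [7.8, 145.47], [-59.2, 239.2], [7.22, 106.19], [-163.78, 163.78]. Speed limits (degrees/s): [136.94, 136.94, 172.46, 172.46, 180, 180, 180].

## Interface

Orientations are given as [roll, pitch, yaw] about the fixed x, y, z axes, in that order (R = Rz(yaw) Ry(pitch) Rx(roll)).
In Python, from plant import ctrl, capture, camera_model gives the robot as it stands.
- The arm moves only by the tool arm_command, never from a script. Its argument "targets" is a list of rows, each an object of numbers: "x", "y", "z": the shift along the tool's x, y, z in mm; "rx", "ry", "rz": the turn, a rotation vector about the tool's x, y, z in degrees; "gripper": the opening in per cent of the stroke, from 0 (shut) to 100 (fully open). In form: [{"x": .., "y": .., "z": .., "rx": .., "ry": .., "rz": .., "gripper": ..}, ...]. A call has 1 to 8 rows; each row shifts and turns the commanded pose from where the row before left it, along the tool's axes as they then stand; what a row does not reach is not made up. A row lasts 1/12 s, in which the tool goes at most 41.7 mm and 7.16 degrees, less where a joint would pass 70% of its speed; a pose out of reach is approached as far as the arm can. A call is refused whole if a number of a shift passes 41.7 or a number of a turn 7.16, either way. A call with a gripper value outside its range is refused whole. The fingers move at their own pace and stop on an object; "newtons" is the grip in N (left out, the last holds). Time passes only in rows, so rows that do not move let the fingers close. It gives the time, the measured TCP pose, the force, the opening and the grip force at its end, in the units of the state.
- ctrl.observe(): the state, without advancing time (a new reading comes with each control period).
- capture(name): name is "scene" or "side" or "wrist"; returns (picture, depth): 384x512x3 uint8, blue, green, red; 384x512 float32, mm along the optical axis (not along the pixel's ray), 0 where there is no reading.
- camera_model(name): a dict with "fov_y" (degrees; the focal length in pixels is half the picture's height over the tangent of half this angle, whatever the lens; pixels are square), "cx", "cy" (the principal point, pixels), "R" (3x3) and "t" (3): a world point X has camera coordinates R X + t; the wrist camera has in their place "mount" (4x4, takes a point from camera to tool coordinates, whose origin is the TCP and whose axes are the flange's). Camera axes: x right, y down, z forward; pixel columns grow to the right and rows downward; lengths in mm; the calibration is good to about 2 mm. The wrist camera is an equidistant fisheye: a pixel r from the principal point sees the ray r / f radians off the axis. A picture is of the moment at which its call begins: read the wrist's pose just before it. camera_model takes no time and is no camera call.
- ctrl.job_done(): hands the job in; it is judged then, once.
The state is a dict: "time": time; "joints": joint angles; "qd": joint speeds; "tau": joint torques, N m; "position": TCP position; "orientation": TCP orientation; "force": force on the tool from outside, world axes, zero at the start; "wrist_torque": the same for the moment, N m; "gripper_width": finger opening in mm; "gripper_force": force on a finger pad.
Only numpy, scipy, OpenCV 4.12 (cv2) and the standard library are available. Lean on these libraries where they do the work, as an engineer would, in place of code of your own. Each camera call takes 0.05 s, during which the arm holds its last target. There are 200 camera calls.

## Task

Open the water filter's valve to its mark with the T-key: take the key from its stand, lower it into the round mouth of the valve and turn it while pressing down until its blade drops into the hidden slot. Then turn it counter-clockwise (seen from above) until the key's T-bar is in line with the two ribs on either side of the valve, and leave the key standing there fully home. Leave the other things on the worktop where they are.

Things in the scene. Friction and masses are not known exactly. Their poses are not given: they have to be found in the camera images.
- key: upright T-key, 116 mm tall, 0.2 kg; origin at the centre of the blade's lower end, z up the shaft, x along the T-bar. From below: steel blade 24 mm (x) by 6 mm (y), 16 mm long; shaft of 26 mm diameter up to 94 mm; black T-bar on top. A half turn about z is no difference. It starts loose in its stand, origin 8 mm over the worktop, leaning up to 4 degrees.
- key_bar (a point): centre of the key's black T-bar, 105 mm above the key's origin; the bar is 100 mm (x) by 18 mm (y) by 22 mm high. Grip it at its middle from above, across the 18 mm.
- key_stand: fixed stand for the key: foot of 90 mm diameter, 8 mm thick, with an upright tube of 44 mm outer and 28 mm inner diameter, open at the top, 86 mm above the worktop. Origin at the centre of its underside. The key comes out straight up.
- filter_unit: fixed water filter on a grey foot 180 x 100 x 12 mm; origin on the valve's vertical axis at the underside, x from the valve to the canister (80 mm diameter, 102 mm tall, axis at x = 92 mm). Valve: steel, 50 mm diameter, 90 mm tall. Two dark upright ribs (5 mm thick, 84 mm tall), against its front and back along x, are the opening mark: the T-bar must end parallel to x.
- valve_mouth (a point): centre of the valve's open mouth, on its axis, 90 mm above the worktop; axes as the filter unit's. A vertical bore of 28 mm diameter, flared to 33 mm over the top 6 mm, leads down from it. The key's origin is 36 mm below this point when the blade rests on the spindle's face, 52 mm below it when the key is fully home.
- spindle_face (a point): centre of the spindle's flat face in the bore, 36 mm below the mouth; axes as the filter unit's, NOT the slot's. The slot (9 mm wide, 18 mm deep, across the centre) is hidden: it starts 35 to 100 degrees clockwise from above of the ribs' line. With the T-bar within 5 degrees of it the key drops 16 mm; the spindle then turns with it, with some 7 degrees of play.
- spindle_floor (a point): bottom of the bore, 54 mm below the mouth on its axis. How the spindle behaves: it needs about 0.25 N m to turn, stays where it is left, and also stays while the blade slides over its face under light pressure (5 to 15 N); the face is greased. Its stops lie 106 degrees clockwise and 28 degrees counter-clockwise of the ribs' line.
- salt_shaker: salt shaker, 44 mm wide, 90 mm tall, between the filter and the stand; bystander
- spice_jar: spice jar with a dark lid, 45 mm wide, 105 mm tall, farther back between the two; bystander
- black_mug: black mug, 84 mm wide and 80 mm tall, near the right end of the worktop; bystander
- dip_bowl: small dark bowl, 83 mm wide, 40 mm tall, at the right; bystander
- yellow_jar: slim spice jar with a yellow lid, 42 mm wide, 106 mm tall, between the filter and the stand; bystander
There are look-alikes about, which are no part of the job. Leave any red look-alike of the key alone.

How it is judged:
By the outcome, as a careful person would: the job done as asked, in the order asked, and still so for the second after the job is handed in, with the robot touching nothing.
It also fails if it takes over 61 s, if anything falls off the work surface, if the arm or the gripper's body presses on something with over 40 N, if the wrist force passes 120 N, or if a joint passes its speed limit or range.

## Working session

There is one attempt and no reset: what is moved stays moved. The work goes in short steps, Python scripts to look and compute and a tool call to move; the robot and the scene stay as the last step left them, time stands still between calls to the robot, and variables do not carry over. Pictures are saved under pics/ and viewed, at most 10 in all, crops included, and the job is handed in when it is done.

Besides the shell and the picture viewer there is one more tool, called as name(argument=value, ...) on one line, values as JSON. arm_command: Moves the arm, as the interface text tells. Its arguments: {"type":"object","properties":{"targets":{"type":"array","items":{"type":"object","properties":{"x":{"type":"number"},"y":{"type":"number"},"z":{"type":"number"},"rx":{"type":"number"},"ry":{"type":"number"},"rz":{"type":"number"},"gripper":{"type":"number"}}}},"newtons":{"type":"number"}},"required":["targets"]}

```bash
mkdir -p pics; ls; cat > h.py <<'E'
import numpy as np, cv2
from plant import ctrl, capture, camera_model
from scipy.spatial.transform import Rotation as Ro
def cloud(name):
    s=ctrl.observe(); im,d=capture(name); m=camera_model(name)
    h,w=d.shape; f=h/2/np.tan(np.radians(m['fov_y'])/2)
    u,v=np.meshgrid(np.arange(w),np.arange(h)); a=(u-m['cx'])/f; b=(v-m['cy'])/f
    if 'mount' in m:
        r=np.hypot(a,b)+1e-9; a,b=a/r*np.tan(r),b/r*np.tan(r)
    P=np.stack([a*d,b*d,d],-1)
    if 'mount' in m:
        M=np.array(m['mount']); P=P@M[:3,:3].T+M[:3,3]
        P=P@Ro.from_euler('xyz',s['orientation'],degrees=True).as_matrix().T+s['position']
    else: P=(P-np.array(m['t']))@np.array(m['R'])
    P[d==0]=np.nan
    return im,d,P
E
python3 - <<'E'
from h import *
print(ctrl.observe())
for n in['scene','side','wrist']:
    im,d,P=cloud(n); cv2.imwrite(f'pics/{n}0.png',im); np.save(n+'0.npy',P)
    m=camera_model(n); print(n,m)
E
```

```text
pics
{'time': 0.0, 'joints': array([-67.27610161,  23.59814706,  -0.72815918,  91.50387974,
         0.32166105,  64.9911679 ,  -4.71073925]), 'qd': array([ 0.01275538,  0.05282063,  0.0522965 ,  0.02544308, -0.03162194,
       -0.00396392, -0.13637015]), 'tau': array([-3.40044289e-04, -5.87945724e+01,  6.41349927e-01, -2.91078794e+01,
       -5.40359016e-02,  1.83836266e-02,  1.54854392e-04]), 'position': array([279.97146611, 558.21383704, 221.83065526]), 'orientation': array([-1.79909141e+02,  7.28272661e-03,  1.53369091e+02]), 'force': array([-0.08922792,  0.42208891,  0.33754535]), 'wrist_torque': array([ 0.0153989 ,  0.06297232, -0.03409289]), 'gripper_force': 0.0, 'gripper_width': 87.96359141894723}
scene {'fov_y': 57.19842694706878, 'cx': 257.69535880786646, 'cy': 194.08407842713535, 'R': array([[ 0.83768636, -0.54581052, -0.01929872],
       [-0.37790867, -0.55376307, -0.7419781 ],
       [ 0.39429254,  0.62883809, -0.6701463 ]]), 't': array([-454.36792114,  236.06783355,  915.97958036])}
side {'fov_y': 53.08930962743013, 'cx': 256.332834658266, 'cy': 191.8508055847073, 'R': array([[ 0.93675238, -0.34943319, -0.01978458],
       [-0.15905681, -0.37467943, -0.91340914],
       [ 0.31176259,  0.85878506, -0.40656157]]), 't': array([-490.3620244 ,  173.52493326,  845.91605163])}
wrist {'fov_y': 65.70646984690485, 'cx': 256.04878914163373, 'cy': 189.47224761355244, 'mount': array([[ 4.18338069e-04, -9.66794657e-01, -2.55554137e-01,
         6.92354754e+01],
       [ 9.99999903e-01,  4.38916363e-04, -2.34939118e-05,
        -4.77565168e-01],
       [ 1.34880681e-04, -2.55554102e-01,  9.66794747e-01,
        -1.62306235e+02],
       [ 0.00000000e+00,  0.00000000e+00,  0.00000000e+00,
         1.00000000e+00]])}
```

View pics/scene0.png

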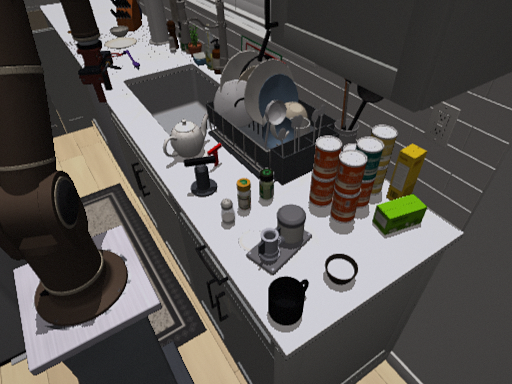

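View pics/side0.png

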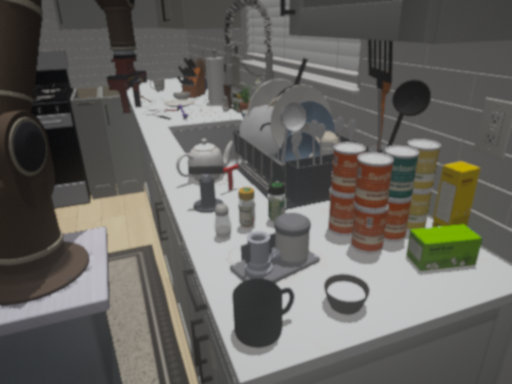

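The scene view shows the key with its black bar at px (200,160), its stand foot at (203,187), the red look-alike at (215,150), the valve at (268,240) and the canister at (291,225). The bystanders stand between them.

```bash
python3 - <<'E'
from h import *
for n,pts in {'scene':[(200,160),(190,162),(210,160),(203,175),(203,187),(269,234),(268,248),(291,213),(215,150),(228,205),(244,183),(266,172)],'side':[(207,178),(208,200),(258,237),(292,222)]}.items():
    P=np.load(n+'0.npy')
    for u,v in pts: print(n,u,v,np.nanmedian(P[v-1:v+2,u-1:u+2].reshape(-1,3),0).round())
P=np.load('scene0.npy')
im=cv2.imread('pics/scene0.png')
def rect(mask):
    p=P[mask][:,:2].astype(np.float32); return len(p),cv2.minAreaRect(p)
z=P[...,2]; U,V=np.meshgrid(np.arange(512),np.arange(384))
b=(abs(U-200)<22)&(abs(V-160)<14)&(z>106)&(z<125)&(im[...,2]<60); print('bar',rect(b), P[b].mean(0))
f=(abs(U-280)<36)&(abs(V-240)<32)&(z>7)&(z<17); print('foot',rect(f))
c=(abs(U-291)<18)&(abs(V-215)<12)&(z>97)&(z<108); print('can',rect(c),P[c].mean(0))
v=(abs(U-269)<14)&(abs(V-235)<12)&(z>85)&(z<95); print('valve',rect(v),P[v].mean(0))
big=cv2.resize(np.hstack([im[140:280,170:320]]),None,fx=5,fy=4,interpolation=2); cv2.imwrite('pics/c.png',big[:560,:750])
E
```

```text
scene 200 160 [434. 162. 121.]
scene 190 162 [403. 171. 121.]
scene 210 160 [462. 148. 118.]
scene 203 175 [431. 148.  71.]
scene 203 187 [425. 150.  22.]
scene 269 234 [ 461. -182.   78.]
scene 268 248 [ 439. -209.   61.]
scene 291 213 [ 541. -170.  100.]
scene 215 150 [529. 251.  71.]
scene 228 205 [424. -29.  81.]
scene 244 183 [499.   5. 105.]
scene 266 172 [583.  12. 104.]
side 207 178 [436. 157.  93.]
side 208 200 [432. 148.  28.]
side 258 237 [ 463. -178.   80.]
side 292 222 [ 537. -185.  102.]
bar (210, ((433.6303405761719, 164.56639099121094), (19.799463272094727, 97.17741394042969), 69.64801788330078)) [432.57314936 162.40015294 117.71039675]
foot (783, ((479.4288330078125, -124.85533142089844), (179.25404357910156, 218.87417602539062), 16.43759536743164))
can (370, ((540.162109375, -170.43563842773438), (68.04827117919922, 68.12144470214844), 56.86210250854492)) [ 539.84131804 -171.39044588  100.48942092]
valve (142, ((465.3709716796875, -195.5887908935547), (46.696292877197266, 70.82115936279297), 78.11782836914062)) [ 454.79443066 -192.70828352   88.65085223]
```

View pics/c.png

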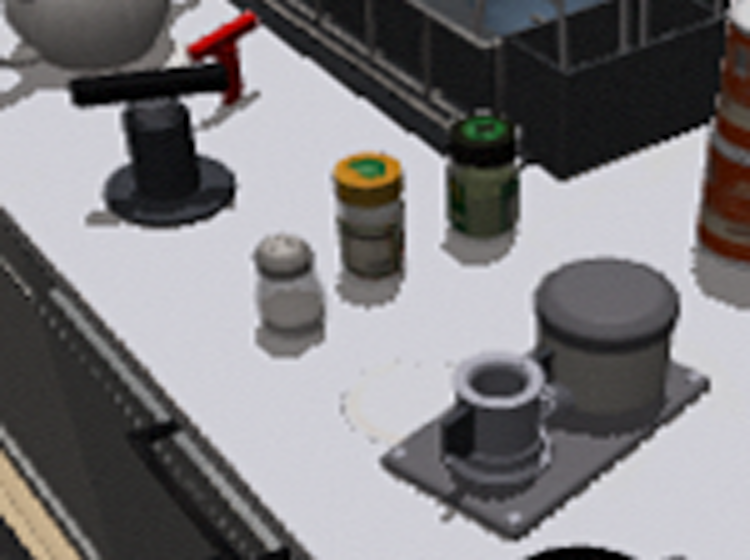

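arm_command(targets=[{"x": -20,"y": -18},{"x": -20,"y": -18},{"x": -20,"y": -18},{"x": -20,"y": -18},{"x": -20,"y": -18},{"x": -20,"y": -18},{"x": -20,"y": -18},{"x": -20,"y": -18}], newtons=40)

```text
invalid input at $.targets[0]: expected keys x, y, z, rx, ry, rz, gripper
```

arm_command(targets=[{"x": -20,"y": -18},{"x": -20,"y": -18},{"x": -20,"y": -18},{"x": -20,"y": -18},{"x": -20,"y": -18},{"x": -20,"y": -18},{"x": -20,"y": -18},{"x": -14,"y": -15}])

```text
invalid input at $.targets[0]: expected keys x, y, z, rx, ry, rz, gripper
```

arm_command(targets=[{"rz": -5.5},{}])

```text
invalid input at $.targets[0]: expected keys x, y, z, rx, ry, rz, gripper
```

```bash
python3 - <<'E'
from h import *
s=ctrl.observe(); print(s['time'],s['position'],s['orientation'],s['joints'])
im,d,P=cloud('wrist'); cv2.imwrite('pics/w1.png',im)
z=P[...,2]; m=(z>110)&(z<125)&(im.max(-1)<70)&(np.hypot(P[...,0]-433,P[...,1]-163)<65)
print(m.sum(),cv2.minAreaRect(P[m][:,:2].astype(np.float32)),P[m].mean(0))
m=(z>80)&(z<90)&(np.hypot(P[...,0]-433,P[...,1]-158)<40); print('tube',m.sum(),P[m].mean(0) if m.any() else '')
E
```

```text
0.15 [280.00256165 558.33956119 222.00585495] [-1.79929568e+02  4.63124053e-03  1.53372794e+02] [-67.2765766   23.59001634  -0.72902689  91.4917203    0.32082494
  64.99088687  -4.70788814]
0 ((0.0, 0.0), (0.0, 0.0), 0.0) [nan nan nan]
tube 0 <stdin>:5: RuntimeWarning: Mean of empty slice.
  ret = um.true_divide(
```

View pics/w1.png

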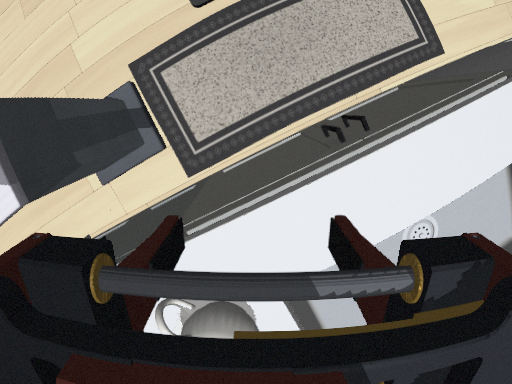

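The calls were refused because every row needs all its keys. The wrist view still shows the start pose: floor mat, counter edge and the teapot at (205,320).

arm_command(targets=[{"x": -20,"y": -18,"z": 0,"rx": 0,"ry": 0,"rz": 0,"gripper": 100},{"x": -20,"y": -18,"z": 0,"rx": 0,"ry": 0,"rz": 0,"gripper": 100},{"x": -20,"y": -18,"z": 0,"rx": 0,"ry": 0,"rz": 0,"gripper": 100},{"x": -20,"y": -18,"z": 0,"rx": 0,"ry": 0,"rz": 0,"gripper": 100},{"x": -20,"y": -18,"z": 0,"rx": 0,"ry": 0,"rz": 0,"gripper": 100},{"x": -20,"y": -18,"z": 0,"rx": 0,"ry": 0,"rz": 0,"gripper": 100},{"x": -20,"y": -18,"z": 0,"rx": 0,"ry": 0,"rz": 0,"gripper": 100},{"x": -20,"y": -18,"z": 0,"rx": 0,"ry": 0,"rz": 0,"gripper": 100}], newtons=40)

```text
time: 0.87
position: [358.9, 356.9, 222.6]
orientation: [180.0, -0.0, 153.4]
force: [1.0, 0.1, 0.2]
gripper_width: 87.8
gripper_force: 0.0
```

arm_command(targets=[{"x": -20,"y": -18,"z": 0,"rx": 0,"ry": 0,"rz": 0,"gripper": 100},{"x": -20,"y": -18,"z": 0,"rx": 0,"ry": 0,"rz": 0,"gripper": 100},{"x": -20,"y": -18,"z": 0,"rx": 0,"ry": 0,"rz": 0,"gripper": 100},{"x": -20,"y": -18,"z": 0,"rx": 0,"ry": 0,"rz": 0,"gripper": 100},{"x": -20,"y": -18,"z": 0,"rx": 0,"ry": 0,"rz": 0,"gripper": 100},{"x": -20,"y": -18,"z": 0,"rx": 0,"ry": 0,"rz": 0,"gripper": 100},{"x": -20,"y": -18,"z": 0,"rx": 0,"ry": 0,"rz": 0,"gripper": 100},{"x": -14,"y": -15,"z": 0,"rx": 0,"ry": 0,"rz": -5.5,"gripper": 100}])

```text
time: 1.53
position: [433.8, 161.0, 222.7]
orientation: [-180.0, 0.0, 158.7]
force: [0.5, -0.0, 0.2]
gripper_width: 87.5
gripper_force: 0.0
```

```bash
python3 - <<'E'
from h import *
s=ctrl.observe(); print(s['time'],s['position'],s['orientation'],s['joints'])
im,d,P=cloud('wrist'); cv2.imwrite('pics/w2.png',im)
z=P[...,2]; m=(z>108)&(z<125)&(im.max(-1)<90)&(np.hypot(P[...,0]-433,P[...,1]-163)<65)
print(m.sum(),cv2.minAreaRect(P[m][:,:2].astype(np.float32)),P[m].mean(0))
m=(z>80)&(z<90)&(np.hypot(P[...,0]-433,P[...,1]-158)<40); print('tube',m.sum(),P[m].mean(0) if m.any() else '')
E
```

```text
1.5333 [433.80847676 161.01884384 222.71402782] [-1.79996479e+02  2.46314221e-02  1.58711282e+02] [-36.53200515   7.31724413  11.23104661 113.66241539  -1.63197037
  59.15488294  44.15771198]
1815 ((434.2710876464844, 168.7334747314453), (17.73040008544922, 97.52328491210938), 68.7054214477539) [431.56230913 169.1664744  123.24182979]
tube 463 [432.99691919 166.88320733  85.93125573]
```

View pics/w2.png

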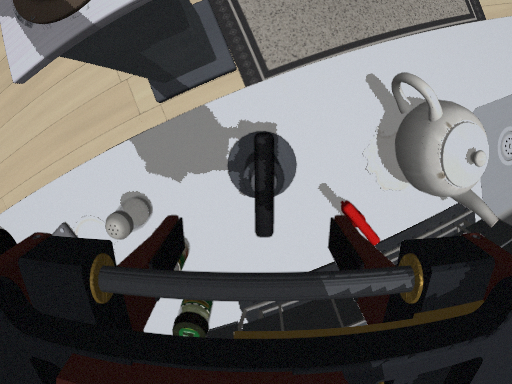

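The bar shows at px (264,185), about 8 px off the finger centre line. I'll correct sideways and measure its lean.

arm_command(targets=[{"x": 2,"y": 7.4,"z": 20,"rx": 0,"ry": 0,"rz": 0,"gripper": 100},{"x": 0,"y": 0,"z": 10,"rx": 0,"ry": 0,"rz": 0,"gripper": 100},{"x": 0,"y": 0,"z": 0,"rx": 0,"ry": 0,"rz": 0,"gripper": 100}])

```text
time: 1.83
position: [432.4, 170.6, 190.6]
orientation: [-179.8, -0.1, 158.9]
force: [0.2, 0.5, 0.0]
gripper_width: 87.7
gripper_force: 0.0
```

```bash
cat >> h.py <<'E'
def bar(c,zr=(108,135),rad=60,show=True):
    s=ctrl.observe(); im,d,P=cloud('wrist'); z=P[...,2]
    m=(z>zr[0])&(z<zr[1])&(im.max(-1)<90)&(np.hypot(P[...,0]-c[0],P[...,1]-c[1])<rad)
    Rm=Ro.from_euler('xyz',s['orientation'],degrees=True).as_matrix()
    q=(P[m]-s['position'])@Rm
    k=q[:,2]<np.median(q[:,2])+6; q=q[k]
    r=cv2.minAreaRect(q[:,:2].astype(np.float32))
    A=np.c_[q[:,:2],np.ones(len(q))]; co=np.linalg.lstsq(A,q[:,2],rcond=None)[0]
    print('tool',s['position'].round(1),s['orientation'].round(2),'bar in tool rect',r,'z',np.median(q[:,2]),'slope deg x,y',np.degrees(co[:2]))
    return im,d,P
E
python3 - <<'E'
from h import *
im,d,P=bar((434,168)); np.save('w.npy',P)
for lo,hi,rr in((82,90,24),(4,12,48)):
    z=P[...,2]; m=(z>lo)&(z<hi)&(np.hypot(P[...,0]-433,P[...,1]-167)<rr+3)
    p=P[m]; print(lo,p.mean(0),cv2.minEnclosingCircle(p[:,:2].astype(np.float32)))
E
```

```text
tool [432.4 170.6 190.6] [-1.7983e+02 -1.5000e-01  1.5890e+02] bar in tool rect ((-2.3191680908203125, -1.1845970153808594), (17.822193145751953, 98.24652862548828), 89.66834259033203) z 66.89574266122405 slope deg x,y [ 0.32245553 -0.17635936]
82 [434.08271309 168.81160113  86.07318191] ((434.91729736328125, 168.26612854003906), 22.003196716308594)
4 [425.71076781 171.33150561   8.19831503] ((434.6548156738281, 167.92324829101562), 44.80173110961914)
```

arm_command(targets=[{"x": -2.3,"y": -1.2,"z": 30,"rx": 0,"ry": 0,"rz": 0,"gripper": 100},{"x": 0,"y": 0,"z": 30,"rx": 0,"ry": 0,"rz": 0,"gripper": 100},{"x": 0,"y": 0,"z": 25,"rx": 0,"ry": 0,"rz": 0,"gripper": 100},{"x": 0,"y": 0,"z": 11,"rx": 0,"ry": 0,"rz": 0,"gripper": 100},{"x": 0,"y": 0,"z": 0,"rx": 0,"ry": 0,"rz": 0,"gripper": 0},{"x": 0,"y": 0,"z": 0,"rx": 0,"ry": 0,"rz": 0,"gripper": 0},{"x": 0,"y": 0,"z": 0,"rx": 0,"ry": 0,"rz": 0,"gripper": 0},{"x": 0,"y": 0,"z": 0,"rx": 0,"ry": 0,"rz": 0,"gripper": 0}], newtons=50)

```text
time: 2.55
position: [436.4, 169.4, 97.9]
orientation: [179.9, 0.1, 158.9]
force: [-0.0, 0.1, 0.2]
gripper_width: 64.5
gripper_force: 0.0
```

arm_command(targets=[{"x": 0,"y": 0,"z": 0,"rx": 0,"ry": 0,"rz": 0,"gripper": 0},{"x": 0,"y": 0,"z": 0,"rx": 0,"ry": 0,"rz": 0,"gripper": 0},{"x": 0,"y": 0,"z": 0,"rx": 0,"ry": 0,"rz": 0,"gripper": 0},{"x": 0,"y": 0,"z": 0,"rx": 0,"ry": 0,"rz": 0,"gripper": 0}])

```text
time: 2.88
position: [435.8, 168.9, 97.0]
orientation: [180.0, 0.0, 158.9]
force: [-0.3, -0.2, -0.9]
gripper_width: 38.2
gripper_force: 0.0
```

arm_command(targets=[{"x": 0,"y": 0,"z": 1,"rx": 0,"ry": 0,"rz": 0,"gripper": 0},{"x": 0,"y": 0,"z": 0,"rx": 0,"ry": 0,"rz": 0,"gripper": 0},{"x": 0,"y": 0,"z": 0,"rx": 0,"ry": 0,"rz": 0,"gripper": 0},{"x": 0,"y": 0,"z": 0,"rx": 0,"ry": 0,"rz": 0,"gripper": 0},{"x": 0,"y": 0,"z": 0,"rx": 0,"ry": 0,"rz": 0,"gripper": 0},{"x": 0,"y": 0,"z": 0,"rx": 0,"ry": 0,"rz": 0,"gripper": 0},{"x": 0,"y": 0,"z": 0,"rx": 0,"ry": 0,"rz": 0,"gripper": 0}])

```text
time: 3.47
position: [435.6, 168.8, 95.6]
orientation: [-180.0, -0.0, 158.9]
force: [0.3, 0.4, -0.6]
gripper_width: 23.7
gripper_force: 50.0
```

arm_command(targets=[{"x": 0,"y": 0,"z": 0,"rx": 0,"ry": 0,"rz": 0,"gripper": 0},{"x": 0,"y": 0,"z": 0,"rx": 0,"ry": 0,"rz": 0,"gripper": 0}])

```text
time: 3.63
position: [435.5, 168.8, 95.6]
orientation: [-180.0, -0.0, 158.9]
force: [-0.4, -0.6, -1.3]
gripper_width: 23.6
gripper_force: 50.0
```

```bash
python3 - <<'E'
from h import *
im,d,P=bar((434,168)); cv2.imwrite('pics/w3.png',im); print(ctrl.observe()['gripper_width'])
E
```

```text
tool [435.5 168.8  95.6] [-1.7999e+02 -1.0000e-02  1.5887e+02] bar in tool rect ((1.6044692993164062, -2.822978973388672), (97.60354614257812, 42.271453857421875), 13.796091079711914) z -28.249030406940538 slope deg x,y [ 0.5976044  -0.04923341]
23.415007418679053
```

View pics/w3.png

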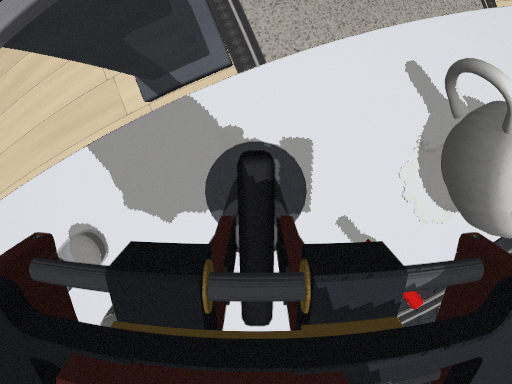

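The wrist view shows the fingers closed about the bar at px (257,240). The tips may be pinching the 26 mm shaft below the bar (width 23.6), so I'll regrip a little higher to check.

arm_command(targets=[{"x": 0,"y": 0,"z": 0,"rx": 0,"ry": 0,"rz": 0,"gripper": 40},{"x": 0,"y": 0,"z": 0,"rx": 0,"ry": 0,"rz": 0,"gripper": 40},{"x": 0,"y": 0,"z": -4,"rx": 0,"ry": 0,"rz": 0,"gripper": 40},{"x": 0,"y": 0,"z": -4,"rx": 0,"ry": 0,"rz": 0,"gripper": 40},{"x": 0,"y": 0,"z": 0,"rx": 0,"ry": 0,"rz": 0,"gripper": 0},{"x": 0,"y": 0,"z": 0,"rx": 0,"ry": 0,"rz": 0,"gripper": 0},{"x": 0,"y": 0,"z": 0,"rx": 0,"ry": 0,"rz": 0,"gripper": 0},{"x": 0,"y": 0,"z": 0,"rx": 0,"ry": 0,"rz": 0,"gripper": 0}])

```text
time: 4.35
position: [435.7, 168.8, 103.8]
orientation: [180.0, 0.0, 158.9]
force: [0.2, -0.6, 2.6]
gripper_width: 17.7
gripper_force: 50.0
```

arm_command(targets=[{"x": 0,"y": 0,"z": 0,"rx": 0,"ry": 0,"rz": 0,"gripper": 0},{"x": 0,"y": 0,"z": 0,"rx": 0,"ry": 0,"rz": 0,"gripper": 0},{"x": 0,"y": 0,"z": 0,"rx": 0,"ry": 0,"rz": 0,"gripper": 0},{"x": 0,"y": 0,"z": 0,"rx": 0,"ry": 0,"rz": 0,"gripper": 0}])

```text
time: 4.68
position: [435.7, 168.8, 103.8]
orientation: [180.0, 0.0, 158.9]
force: [-0.1, -1.5, 4.8]
gripper_width: 17.2
gripper_force: 50.0
```

arm_command(targets=[{"x": 0,"y": 0,"z": -8,"rx": 0,"ry": 0,"rz": 0,"gripper": 0},{"x": 0,"y": 0,"z": -16,"rx": 0,"ry": 0,"rz": 0,"gripper": 0},{"x": 0,"y": 0,"z": -20,"rx": 0,"ry": 0,"rz": 0,"gripper": 0},{"x": 0,"y": 0,"z": -20,"rx": 0,"ry": 0,"rz": 0,"gripper": 0},{"x": 0,"y": 0,"z": -20,"rx": 0,"ry": 0,"rz": 0,"gripper": 0},{"x": 0,"y": 0,"z": -20,"rx": 0,"ry": 0,"rz": 0,"gripper": 0},{"x": 0,"y": 0,"z": -20,"rx": 0,"ry": 0,"rz": 0,"gripper": 0},{"x": 0,"y": 0,"z": -16,"rx": 0,"ry": 0,"rz": 0,"gripper": 0}])

```text
time: 5.35
position: [435.4, 168.8, 245.2]
orientation: [180.0, 0.0, 158.9]
force: [2.0, -0.0, -1.8]
gripper_width: 18.0
gripper_force: 50.0
```

arm_command(targets=[{"x": -15,"y": -21,"z": 0,"rx": 0,"ry": 0,"rz": 0,"gripper": 0},{"x": -15,"y": -21,"z": 0,"rx": 0,"ry": 0,"rz": 0,"gripper": 0},{"x": -15,"y": -21,"z": 0,"rx": 0,"ry": 0,"rz": 0,"gripper": 0},{"x": -15,"y": -21,"z": 0,"rx": 0,"ry": 0,"rz": 0,"gripper": 0},{"x": -15,"y": -21,"z": 0,"rx": 0,"ry": 0,"rz": 0,"gripper": 0},{"x": -15,"y": -21,"z": 0,"rx": 0,"ry": 0,"rz": 0,"gripper": 0},{"x": -15,"y": -21,"z": 0,"rx": 0,"ry": 0,"rz": 0,"gripper": 0},{"x": -15,"y": -21,"z": 0,"rx": 0,"ry": 0,"rz": 0,"gripper": 0}])

```text
time: 6.02
position: [486.6, -32.3, 243.7]
orientation: [-180.0, -0.0, 158.9]
force: [0.6, -0.5, -2.7]
gripper_width: 17.8
gripper_force: 50.0
```

arm_command(targets=[{"x": -15,"y": -21,"z": 0,"rx": 0,"ry": 0,"rz": 0,"gripper": 0},{"x": -15,"y": -21,"z": 0,"rx": 0,"ry": 0,"rz": 0,"gripper": 0},{"x": -15,"y": -21,"z": 0,"rx": 0,"ry": 0,"rz": 0,"gripper": 0},{"x": -15,"y": -21,"z": 0,"rx": 0,"ry": 0,"rz": 0,"gripper": 0},{"x": -15,"y": -21,"z": 0,"rx": 0,"ry": 0,"rz": 0,"gripper": 0},{"x": -15,"y": -21,"z": 0,"rx": 0,"ry": 0,"rz": 0,"gripper": 0},{"x": -15,"y": -21,"z": 0,"rx": 0,"ry": 0,"rz": 0,"gripper": 0},{"x": -13,"y": -16,"z": 0,"rx": 0,"ry": 0,"rz": 0,"gripper": 0}])

```text
time: 6.68
position: [537.8, -227.6, 243.5]
orientation: [-180.0, -0.0, 158.8]
force: [0.5, -0.2, -2.1]
gripper_width: 17.3
gripper_force: 50.0
```

arm_command(targets=[{"x": 0,"y": 0,"z": 0,"rx": 0,"ry": 0,"rz": 0,"gripper": 0},{"x": 0,"y": 0,"z": 0,"rx": 0,"ry": 0,"rz": 0,"gripper": 0}])

```text
time: 6.85
position: [537.7, -226.5, 243.2]
orientation: [-180.0, -0.1, 158.7]
force: [-0.6, -0.1, -2.6]
gripper_width: 17.8
gripper_force: 50.0
```

```bash
python3 - <<'E'
from h import *
s=ctrl.observe(); print(s['time'],s['position'],s['orientation'],s['joints'],s['gripper_width'],s['force'])
im,d,P=cloud('wrist'); cv2.imwrite('pics/w4.png',im); np.save('w4.npy',P)
im,d,P=cloud('side'); cv2.imwrite('pics/s4.png',im); np.save('s4.npy',P)
E
```

```text
6.85 [ 537.6930123  -226.49370155  243.18602072] [-1.79974267e+02 -7.99683323e-02  1.58743104e+02] [-3.05052353 19.56699627 27.70922876 97.32412953 -9.81397227 65.60767951
 96.12137027] 17.824831632913835 [-0.55527101 -0.13918296 -2.55202356]
```

View pics/w4.png

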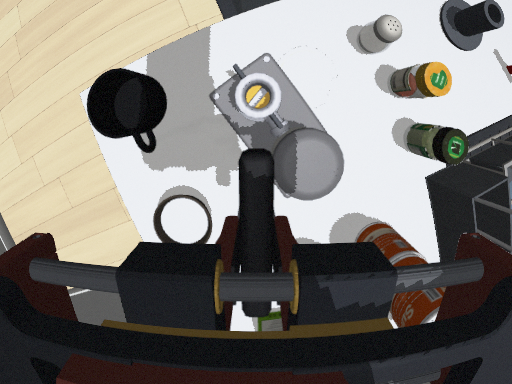

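The view shows the valve mouth at px (258,96), ribs at (240,72) and (277,122), and the canister at (308,163).

```bash
python3 - <<'E'
from h import *
P=np.load('w4.npy'); im=cv2.imread('pics/w4.png'); z=P[...,2]
U,V=np.meshgrid(np.arange(512),np.arange(384))
def circ(m,r0):
    from scipy.optimize import least_squares
    p=P[m][:,:2]; h=cv2.convexHull(p.astype(np.float32))[:,0]
    c,r=cv2.minEnclosingCircle(p.astype(np.float32)); 
    f=least_squares(lambda q:np.hypot(*(h-q[:2]).T)-q[2],[*c,r],loss='soft_l1').x
    return len(p),c,r,f
m=(z>86)&(z<94)&(np.hypot(U-258,V-96)<28); v=circ(m,25); print('valve',v, P[m][:,2].mean())
m=(z>98)&(z<106)&(np.hypot(U-308,V-163)<42)&(U>276); c=circ(m,40); print('can',c)
for a in (v,c): print(a[3])
d=c[3][:2]-v[3][:2]; print('dist',np.hypot(*d),'yaw',np.degrees(np.arctan2(d[1],d[0])))
m=(z>8)&(z<16)&(np.hypot(P[...,0]-500,P[...,1]+180)<115)
mm=cv2.morphologyEx(m.astype(np.uint8),cv2.MORPH_OPEN,np.ones((3,3)))
n,l,st,_=cv2.connectedComponentsWithStats(mm); k=1+st[1:,4].argmax()
print('foot',st[k],cv2.minAreaRect(P[l==k][:,:2].astype(np.float32)))
# ribs
m=(im.max(-1)<75)&(z>70)&(z<90)&(np.hypot(P[...,0]-v[3][0],P[...,1]-v[3][1])<45); p=P[m]
if len(p)>5:
    vx=cv2.fitLine(p[:,:2].astype(np.float32),cv2.DIST_L2,0,.01,.01).ravel(); print('ribs',len(p),vx,np.degrees(np.arctan2(vx[1],vx[0])))
# floor depth
m=(np.hypot(U-256,V-97)<8); print('inside z',np.nanpercentile(z[m],[5,50,95]))
E
```

```text
valve (1050, (455.4268798828125, -193.4247589111328), 24.421432495117188, array([ 455.49014487, -193.41985828,   24.05834349])) 89.734996502113
can (3295, (543.649169921875, -169.90924072265625), 36.946983337402344, array([ 544.17593688, -169.36444011,   35.88731907]))
[ 455.49014487 -193.41985828   24.05834349]
[ 544.17593688 -169.36444011   35.88731907]
dist 91.89033054798234 yaw 15.175944680198022
foot [ 242   53   82   78 1881] ((467.0509338378906, -159.0531005859375), (130.85736083984375, 42.83055114746094), 17.97161102294922)
ribs 47 [ 9.6671629e-01  2.5585073e-01  4.5374091e+02 -1.8829196e+02] 14.823999
inside z [35.47678611 37.52371716 55.27159614]
```

arm_command(targets=[{"x": 22,"y": 1,"z": 0,"rx": 0,"ry": 0,"rz": -6,"gripper": 0},{"x": 22,"y": 2,"z": 0,"rx": 0,"ry": 0,"rz": 0,"gripper": 0},{"x": 22,"y": 2.5,"z": 0,"rx": 0,"ry": 0,"rz": 0,"gripper": 0},{"x": 21.2,"y": 2.5,"z": 0,"rx": 0,"ry": 0,"rz": 0,"gripper": 0},{"x": 0,"y": 0,"z": 15,"rx": 0,"ry": 0,"rz": 0,"gripper": 0},{"x": 0,"y": 0,"z": 15,"rx": 0,"ry": 0,"rz": 0,"gripper": 0},{"x": 0,"y": 0,"z": 15,"rx": 0,"ry": 0,"rz": 0,"gripper": 0},{"x": 0,"y": 0,"z": 0,"rx": 0,"ry": 0,"rz": 0,"gripper": 0}])

```text
time: 7.62
position: [455.5, -190.8, 196.6]
orientation: [180.0, -0.2, 165.0]
force: [-0.8, 2.0, -2.4]
gripper_width: 17.8
gripper_force: 50.0
```

```bash
python3 - <<'E'
from h import *
s=ctrl.observe(); print(s['time'],s['position'],s['orientation'],s['force'])
im,d,P=cloud('side'); a=im[130:310,170:340]
im2,d2,P2=cloud('scene'); b=im2[130:310,190:360]
cv2.imwrite('pics/s5.png',cv2.resize(np.hstack([a,b]),(785,415),interpolation=2))
P=np.load('w4.npy'); z=P[...,2]; r=P[...,:2]-[455.5,-193.4]
m=(np.hypot(r[...,0],r[...,1])<13)&(z<47); p=r[m]; 
vx=cv2.fitLine(p.astype(np.float32),cv2.DIST_L2,0,.01,.01).ravel(); print('slot hint',len(p),vx,np.degrees(np.arctan2(vx[1],vx[0])))
E
```

```text
7.6167 [ 455.49142037 -190.84061043  196.64725182] [179.95607469  -0.2147707  165.00629815] [-0.76780207  1.96432592 -2.39279632]
slot hint 146 [ 0.52592695 -0.85052973 -0.12548956 -0.14898868] -58.269333
```

View pics/s5.png

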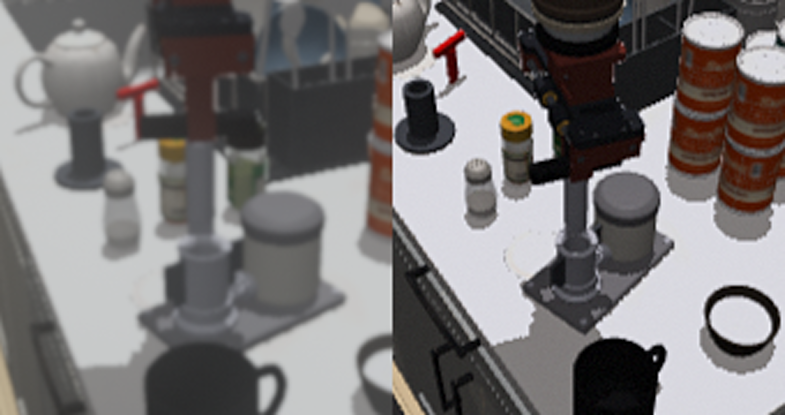

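The key hangs upright over the valve (left crop about (200,240)). I'll centre it and lower it gently.

arm_command(targets=[{"x": -1.7,"y": -2.6,"z": 0,"rx": 0,"ry": 0,"rz": 0,"gripper": 0},{"x": 0,"y": 0,"z": 0,"rx": 0,"ry": 0,"rz": 0,"gripper": 0},{"x": 0,"y": 0,"z": 5,"rx": 0,"ry": 0,"rz": 0,"gripper": 0},{"x": 0,"y": 0,"z": 5,"rx": 0,"ry": 0,"rz": 0,"gripper": 0},{"x": 0,"y": 0,"z": 5,"rx": 0,"ry": 0,"rz": 0,"gripper": 0},{"x": 0,"y": 0,"z": 5,"rx": 0,"ry": 0,"rz": 0,"gripper": 0},{"x": 0,"y": 0,"z": 0,"rx": 0,"ry": 0,"rz": 0,"gripper": 0}])

```text
time: 8.3
position: [457.4, -195.8, 177.5]
orientation: [-180.0, -0.1, 164.9]
force: [-0.7, 1.4, -2.2]
gripper_width: 17.5
gripper_force: 50.0
```

```bash
python3 - <<'E'
from h import *
from scipy.optimize import least_squares
s=ctrl.observe(); print(s['time'],s['position'],s['orientation'],s['force'],s['wrist_torque'])
for n in('side','scene'):
    im,d,P=cloud(n); z=P[...,2]
    for lo,hi in((98,125),(125,155)):
        m=(z>lo)&(z<hi)&(np.hypot(P[...,0]-455.5,P[...,1]+193.4)<25); p=P[m][:,:2]
        f=least_squares(lambda q:np.hypot(*(p-q).T)-13,[456,-193],loss='soft_l1').x; print(n,lo,len(p),f)
    m=(z>60)&(z<86)&(np.hypot(P[...,0]-455.5,P[...,1]+193.4)<30); p=P[m][:,:2]
    f=least_squares(lambda q:np.hypot(*(p-q).T)-25,[456,-193],loss='soft_l1').x; print(n,'valve body',len(p),f)
E
```

```text
8.3 [ 457.35907268 -195.7504099   177.48326778] [-1.79996504e+02 -1.02127336e-01  1.64868355e+02] [-0.67663971  1.41835359 -2.23333253] [0.03886357 0.00482015 0.03327509]
side 98 144 [ 458.20093236 -194.58444006]
side 125 168 [ 458.38226692 -194.1695864 ]
side valve body 271 [ 457.16816982 -188.73444716]
scene 98 69 [ 455.53992757 -195.35286106]
scene 125 85 [ 455.58068938 -195.41662014]
scene valve body 135 [ 454.97012925 -189.83934386]
```

arm_command(targets=[{"x": 1.9,"y": 2.6,"z": 0,"rx": 0,"ry": 0,"rz": 0,"gripper": 0},{"x": 0,"y": 0,"z": 0,"rx": 0,"ry": 0,"rz": 0,"gripper": 0},{"x": 0,"y": 0,"z": 4,"rx": 0,"ry": 0,"rz": 0,"gripper": 0},{"x": 0,"y": 0,"z": 4,"rx": 0,"ry": 0,"rz": 0,"gripper": 0},{"x": 0,"y": 0,"z": 0,"rx": 0,"ry": 0,"rz": 0,"gripper": 0},{"x": 0,"y": 0,"z": 0,"rx": 0,"ry": 0,"rz": 0,"gripper": 0}])

```text
time: 8.9
position: [456.6, -193.0, 170.3]
orientation: [-180.0, -0.0, 164.9]
force: [0.6, -0.0, -2.8]
gripper_width: 18.0
gripper_force: 50.0
```

```bash
python3 - <<'E'
from h import *
s=ctrl.observe(); print(s['time'],s['position'],s['orientation'],s['force'],s['wrist_torque'])
E
```

```text
8.9 [ 456.6114929  -192.95044929  170.30545408] [-1.79995115e+02 -3.97560788e-02  1.64870390e+02] [ 0.56602294 -0.00460001 -2.80380534] [-0.03657137 -0.01846701 -0.00863865]
```

arm_command(targets=[{"x": 0,"y": 0,"z": 3,"rx": 0,"ry": 0,"rz": 0,"gripper": 0},{"x": 0,"y": 0,"z": 3,"rx": 0,"ry": 0,"rz": 0,"gripper": 0},{"x": 0,"y": 0,"z": 3,"rx": 0,"ry": 0,"rz": 0,"gripper": 0},{"x": 0,"y": 0,"z": 3,"rx": 0,"ry": 0,"rz": 0,"gripper": 0},{"x": 0,"y": 0,"z": 0,"rx": 0,"ry": 0,"rz": 0,"gripper": 0}])

```text
time: 9.32
position: [456.4, -192.8, 157.9]
orientation: [-180.0, -0.1, 164.9]
force: [0.2, -0.0, -1.7]
gripper_width: 17.7
gripper_force: 50.0
```

arm_command(targets=[{"x": 0,"y": 0,"z": 3,"rx": 0,"ry": 0,"rz": 0,"gripper": 0},{"x": 0,"y": 0,"z": 3,"rx": 0,"ry": 0,"rz": 0,"gripper": 0},{"x": 0,"y": 0,"z": 1.5,"rx": 0,"ry": 0,"rz": 0,"gripper": 0},{"x": 0,"y": 0,"z": 0,"rx": 0,"ry": 0,"rz": 0,"gripper": 0},{"x": 0,"y": 0,"z": 0,"rx": 0,"ry": 0,"rz": 0,"gripper": 0}])

```text
time: 9.73
position: [456.8, -193.0, 151.0]
orientation: [-180.0, -0.0, 164.9]
force: [-0.8, -0.6, -2.1]
gripper_width: 17.8
gripper_force: 50.0
```

arm_command(targets=[{"x": 0,"y": 0,"z": 1,"rx": 0,"ry": 0,"rz": 0,"gripper": 0},{"x": 0,"y": 0,"z": 1,"rx": 0,"ry": 0,"rz": 0,"gripper": 0},{"x": 0,"y": 0,"z": 0,"rx": 0,"ry": 0,"rz": 0,"gripper": 0}])

```text
time: 9.98
position: [457.2, -193.1, 149.7]
orientation: [180.0, 0.0, 164.9]
force: [-1.9, 0.7, 3.7]
gripper_width: 17.8
gripper_force: 50.0
```

arm_command(targets=[{"x": 0,"y": 0,"z": 0.7,"rx": 0,"ry": 0,"rz": 0,"gripper": 0},{"x": 0,"y": 0,"z": 0,"rx": 0,"ry": 0,"rz": 0,"gripper": 0},{"x": 0,"y": 0,"z": 0,"rx": 0,"ry": 0,"rz": 3,"gripper": 0},{"x": 0,"y": 0,"z": 0,"rx": 0,"ry": 0,"rz": 3,"gripper": 0},{"x": 0,"y": 0,"z": 0,"rx": 0,"ry": 0,"rz": 3,"gripper": 0}])

```text
time: 10.4
position: [457.5, -193.0, 149.6]
orientation: [179.9, 0.1, 155.7]
force: [-3.0, 2.0, 9.4]
gripper_width: 17.6
gripper_force: 50.0
```

arm_command(targets=[{"x": 0,"y": 0,"z": 0,"rx": 0,"ry": 0,"rz": 3,"gripper": 0},{"x": 0,"y": 0,"z": 0,"rx": 0,"ry": 0,"rz": 3,"gripper": 0},{"x": 0,"y": 0,"z": 0,"rx": 0,"ry": 0,"rz": 3,"gripper": 0},{"x": 0,"y": 0,"z": 0,"rx": 0,"ry": 0,"rz": 3,"gripper": 0},{"x": 0,"y": 0,"z": 0,"rx": 0,"ry": 0,"rz": 3,"gripper": 0},{"x": 0,"y": 0,"z": 0,"rx": 0,"ry": 0,"rz": 3,"gripper": 0}])

```text
time: 10.9
position: [457.5, -193.0, 149.4]
orientation: [179.9, 0.1, 137.7]
force: [-2.1, 1.4, 8.3]
gripper_width: 17.7
gripper_force: 50.0
```

arm_command(targets=[{"x": 0,"y": 0,"z": 0.2,"rx": 0,"ry": 0,"rz": 3,"gripper": 0},{"x": 0,"y": 0,"z": 0,"rx": 0,"ry": 0,"rz": 3,"gripper": 0},{"x": 0,"y": 0,"z": 0,"rx": 0,"ry": 0,"rz": 3,"gripper": 0},{"x": 0,"y": 0,"z": 0,"rx": 0,"ry": 0,"rz": 0,"gripper": 0}])

```text
time: 11.23
position: [457.3, -192.7, 149.0]
orientation: [179.9, 0.0, 128.7]
force: [-1.4, 2.6, 6.3]
gripper_width: 17.6
gripper_force: 50.0
```

arm_command(targets=[{"x": 0,"y": 0,"z": 0.4,"rx": 0,"ry": 0,"rz": 2,"gripper": 0},{"x": 0,"y": 0,"z": 0,"rx": 0,"ry": 0,"rz": 2,"gripper": 0},{"x": 0,"y": 0,"z": 0,"rx": 0,"ry": 0,"rz": 0,"gripper": 0}])

```text
time: 11.48
position: [456.9, -192.9, 147.9]
orientation: [180.0, 0.0, 124.8]
force: [-0.8, 0.2, -1.7]
gripper_width: 17.8
gripper_force: 50.0
```

arm_command(targets=[{"x": 0,"y": 0,"z": 3,"rx": 0,"ry": 0,"rz": 1.5,"gripper": 0},{"x": 0,"y": 0,"z": 3,"rx": 0,"ry": 0,"rz": 0,"gripper": 0},{"x": 0,"y": 0,"z": 3,"rx": 0,"ry": 0,"rz": 0,"gripper": 0},{"x": 0,"y": 0,"z": 0,"rx": 0,"ry": 0,"rz": 0,"gripper": 0},{"x": 0,"y": 0,"z": 0,"rx": 0,"ry": 0,"rz": 0,"gripper": 0}])

```text
time: 11.9
position: [456.6, -193.0, 138.5]
orientation: [-180.0, -0.0, 123.4]
force: [-0.3, -1.0, -2.2]
gripper_width: 17.6
gripper_force: 50.0
```

arm_command(targets=[{"x": 0,"y": 0,"z": 2,"rx": 0,"ry": 0,"rz": 0,"gripper": 0},{"x": 0,"y": 0,"z": 2,"rx": 0,"ry": 0,"rz": 0,"gripper": 0},{"x": 0,"y": 0,"z": 1,"rx": 0,"ry": 0,"rz": 0,"gripper": 0},{"x": 0,"y": 0,"z": 0.5,"rx": 0,"ry": 0,"rz": 0,"gripper": 0},{"x": 0,"y": 0,"z": 0,"rx": 0,"ry": 0,"rz": 0,"gripper": 0}])

```text
time: 12.32
position: [456.9, -193.1, 133.8]
orientation: [180.0, -0.0, 123.4]
force: [-2.0, 0.4, 4.1]
gripper_width: 17.8
gripper_force: 50.0
```

arm_command(targets=[{"x": 0,"y": 0,"z": 0.3,"rx": 0,"ry": 0,"rz": -4,"gripper": 0},{"x": 0,"y": 0,"z": 0,"rx": 0,"ry": 0,"rz": -4,"gripper": 0},{"x": 0,"y": 0,"z": 0,"rx": 0,"ry": 0,"rz": -4,"gripper": 0},{"x": 0,"y": 0,"z": 0,"rx": 0,"ry": 0,"rz": -4,"gripper": 0},{"x": 0,"y": 0,"z": 0,"rx": 0,"ry": 0,"rz": -4,"gripper": 0},{"x": 0,"y": 0,"z": 0,"rx": 0,"ry": 0,"rz": -4,"gripper": 0},{"x": 0,"y": 0,"z": 0,"rx": 0,"ry": 0,"rz": -4,"gripper": 0},{"x": 0,"y": 0,"z": 0,"rx": 0,"ry": 0,"rz": -4,"gripper": 0}])

```text
time: 12.98
position: [457.0, -193.2, 133.7]
orientation: [180.0, 0.0, 155.5]
force: [-1.6, 0.8, 5.3]
gripper_width: 17.7
gripper_force: 50.0
```

```bash
python3 - <<'E'
from h import *
s=ctrl.observe(); print(s['time'],s['position'],s['orientation'],s['force'],s['wrist_torque'],s['joints'])
E
```

```text
12.9833 [ 457.01700466 -193.18956762  133.72822431] [1.79962780e+02 3.36849729e-02 1.55513656e+02] [-1.62069101  0.76457774  5.28906244] [ 0.30139202  0.50995782 -0.26219093] [ -4.24430669  17.9000211   26.33468509 116.12213946 -10.5883717
  48.18682682  93.5901304 ]
```

arm_command(targets=[{"x": 0,"y": 0,"z": 0,"rx": 0,"ry": 0,"rz": -4,"gripper": 0},{"x": 0,"y": 0,"z": 0,"rx": 0,"ry": 0,"rz": -4,"gripper": 0},{"x": 0,"y": 0,"z": 0,"rx": 0,"ry": 0,"rz": -4,"gripper": 0},{"x": 0,"y": 0,"z": 0,"rx": 0,"ry": 0,"rz": -4,"gripper": 0},{"x": 0,"y": 0,"z": 0,"rx": 0,"ry": 0,"rz": -4,"gripper": 0},{"x": 0,"y": 0,"z": 0,"rx": 0,"ry": 0,"rz": -4,"gripper": 0},{"x": 0,"y": 0,"z": 0,"rx": 0,"ry": 0,"rz": -4,"gripper": 0},{"x": 0,"y": 0,"z": 0,"rx": 0,"ry": 0,"rz": -4,"gripper": 0}])

```text
time: 13.65
position: [457.0, -192.7, 133.7]
orientation: [180.0, 0.0, -172.5]
force: [-2.1, 2.2, 6.3]
gripper_width: 17.9
gripper_force: 50.0
```

arm_command(targets=[{"x": 0,"y": 0,"z": 0,"rx": 0,"ry": 0,"rz": -4,"gripper": 0},{"x": 0,"y": 0,"z": 0,"rx": 0,"ry": 0,"rz": -3.6,"gripper": 0},{"x": 0,"y": 0,"z": 0,"rx": 0,"ry": 0,"rz": 0,"gripper": 0},{"x": 0,"y": 0,"z": 0,"rx": 0,"ry": 0,"rz": 0,"gripper": 0}])

```text
time: 13.98
position: [456.9, -192.7, 133.7]
orientation: [179.9, 0.0, -165.0]
force: [-1.5, 2.3, 7.3]
gripper_width: 17.7
gripper_force: 50.0
```

```bash
python3 - <<'E'
from h import *
s=ctrl.observe(); print(s['time'],s['position'],s['orientation'],s['force'],s['wrist_torque'],s['joints'])
im,d,P=cloud('wrist'); cv2.imwrite('pics/w6.png',im); np.save('w6.npy',P)
E
```

```text
13.9833 [ 456.8948594  -192.66317148  133.70485281] [ 1.79949048e+02  3.67497277e-02 -1.65034637e+02] [-1.52465201  2.31682718  7.290814  ] [ 0.70934672  0.66297519 -0.16274855] [  2.57127645  17.23555327  17.8436007  115.71950101  -7.09718847
  48.04607097 129.38469773]
```

View pics/w6.png

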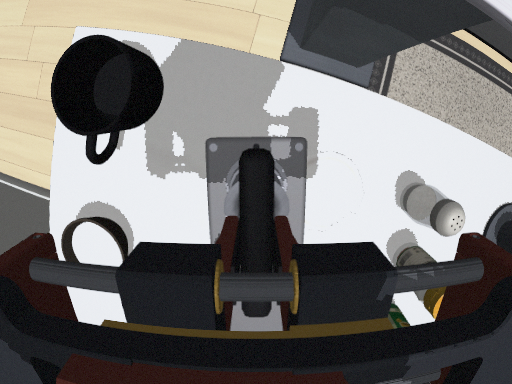

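The bar (px column 257) is parallel to the foot's sides (columns 207 and 306). Release and retreat.

arm_command(targets=[{"x": 0,"y": 0,"z": 0,"rx": 0,"ry": 0,"rz": 0,"gripper": 60},{"x": 0,"y": 0,"z": 0,"rx": 0,"ry": 0,"rz": 0,"gripper": 60},{"x": 0,"y": 0,"z": 0,"rx": 0,"ry": 0,"rz": 0,"gripper": 60},{"x": 0,"y": 0,"z": 0,"rx": 0,"ry": 0,"rz": 0,"gripper": 60},{"x": 0,"y": 0,"z": -5,"rx": 0,"ry": 0,"rz": 0,"gripper": 60},{"x": 0,"y": 0,"z": -20,"rx": 0,"ry": 0,"rz": 0,"gripper": 60},{"x": 0,"y": 0,"z": -30,"rx": 0,"ry": 0,"rz": 0,"gripper": 60},{"x": 0,"y": 0,"z": -30,"rx": 0,"ry": 0,"rz": 0,"gripper": 60}])

```text
time: 14.7
position: [456.1, -192.9, 218.8]
orientation: [180.0, -0.1, -165.0]
force: [0.6, -0.5, 1.1]
gripper_width: 52.6
gripper_force: 0.0
```

```bash
python3 - <<'E'
from h import *
im,d,P=bar((456,-193),zr=(125,175)); cv2.imwrite('pics/w7.png',im); s=ctrl.observe(); print(s['time'],s['force'])
z=P[...,2]
m=(z>4)&(z<17)&(np.hypot(P[...,0]-500,P[...,1]+180)<115)&(im.min(-1)<130)
n,l,st,_=cv2.connectedComponentsWithStats(m.astype(np.uint8)); k=1+st[1:,4].argmax(); print('foot',st[k],cv2.minAreaRect(P[l==k][:,:2].astype(np.float32)))
m=(z>130)&(z<170)&(im.max(-1)<90)&(np.hypot(P[...,0]-456,P[...,1]+193)<60); print('bar',m.sum(),cv2.minAreaRect(P[m][:,:2].astype(np.float32)),np.median(P[m][:,2]))
E
```

```text
tool [ 456.1 -192.9  218.8] [ 1.7996e+02 -1.1000e-01 -1.6504e+02] bar in tool rect ((0.92193603515625, -0.1251201629638672), (98.1514663696289, 18.08607292175293), 1.45919930934906) z 65.05153328737106 slope deg x,y [ 0.2710084  -0.43951494]
14.75 [ 2.58177998 -0.60181416  4.47247033]
foot [ 217  133   79  120 2134] ((491.19537353515625, -183.89976501464844), (162.64404296875, 99.61705780029297), 15.282427787780762)
bar 2499 ((455.1693420410156, -193.40338134765625), (98.18013763427734, 20.02372932434082), 14.48648738861084) 153.7164022920396
```

View pics/w7.png

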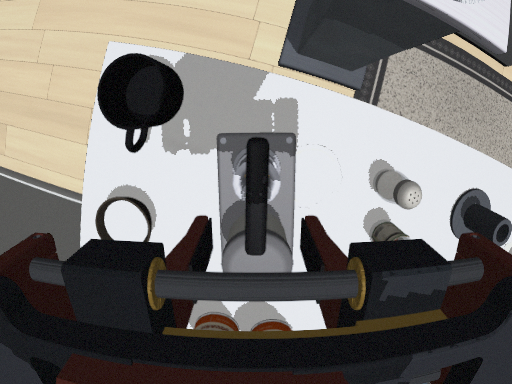

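The bar (px (257,195)) lies along the foot and the fingers are clear. Its top is at z = 154 mm, which is fully home, and its yaw is about 14.5° against the foot's 15.3°.

```bash
python3 -c "
from plant import ctrl
print(ctrl.job_done())"
```

```text
the job is handed in; nothing more can be done
None
```

The job is handed in: the key stands fully home in the valve with its T-bar in line with the ribs to within about 1–2°, the gripper is clear of it, and it took about 15 s of robot time.

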